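# Set the living-room clock to four

## Robot

A 7-joint arm with a two-finger parallel gripper is mounted at the origin on the work surface. World frame = base frame: x ahead of the robot, y to its left, z up, the work surface at z = 0. Lengths are in m, angles in rad, forces in N, time in s.
With the tool pointing down it reaches from about 0.4 to 0.85 m from the base axis. Payload 10.4 kg.
Tool frame: the origin (TCP) lies between the finger pads; the fingertips stand ahead of it and the grasp point (between the pads) lies 5 mm behind it (manip.tip_extent is the z of the fingertips in the tool frame, in m); z points along the fingers, y is the line along which they close (so a half turn about z gives the same grasp; the last joint's range is limited). The gripper opens to 85 mm and grips with 20 to 120 N. Pads are 22 mm wide; open, the fingers measure 114 mm over their backs; the gripper's body (76 mm by 85 mm) begins 54 mm behind the grasp point. The pads swing forward as they close: fully open they stand 13 mm farther back than shut.
Start: joints at [1.208, 0.332, -0.065, 1.46, 0.022, 1.35, -0.088], TCP at [0.208, -0.589, 0.245] pointing down, gripper open.
Joint ranges: [-2.6, 2.6], [-0.5, 2.12], [-1.47, 1.34], [0.16, 2.42], [-1.27, 4.41], [0.06, 2.06], [-2.6, 2.6]. Speed limits (rad/s): [2.22, 2.22, 2.79, 2.79, 3.14, 3.14, 3.14].

## Interface

Orientations are given as a unit quaternion [x, y, z, w].
In Python, from workcell import status, viewer, manip gives the robot as it stands.
- The arm moves only by the tool play_rows, never from a script. Its argument "plan" is one flat list of numbers, 7 for each row, row after row: the turn, a rotation vector about the tool's x, y, z in degrees, then the shift along the tool's x, y, z in m, then the opening, from 0 (shut) to 1 (fully open). In form: [ax, ay, az, dx, dy, dz, grip, ax, ay, az, dx, dy, dz, grip, ...]. A call has 1 to 20 rows; each row is the pose to reach, as a shift and turn from the pose commanded when the call began, along the tool's axes at that moment; what a row does not reach only later rows make up. A row lasts 1/8 s, in which the tool goes at most 62.5 mm and 10.7 degrees, less where a joint would pass 70% of its speed; a pose out of reach is approached as far as the arm can. A call with a gripper value outside its range is refused whole. The fingers move at their own pace and stop on an object; "squeeze" is the grip in N (left out, the last holds). Time passes only in rows, so rows that repeat a pose let the fingers close. It gives the time, the measured TCP pose, the force, the opening and the grip force at its end, in the units of the state.
- status.get_obs(): the state, without advancing time (a new reading comes with each control period).
- viewer.camera(name): name is "scene" or "top" or "wrist"; returns the picture (400x640x3 uint8, red, green, blue); there is no depth.
- viewer.camera_model(name): a dict with "fx", "fy", "cx", "cy" (pixels), "R" (3x3) and "t" (3): a world point X has camera coordinates R X + t. Camera axes: x right, y down, z forward; pixel columns grow to the right and rows downward; lengths in m; the calibration is good to about 2 mm. The wrist camera is an equidistant fisheye: a pixel r from the principal point sees the ray r / f radians off the axis. A picture is of the moment at which its call begins: read the wrist's pose just before it. camera_model takes no time and is no camera call; for the wrist camera it gives the pose at the moment of the call.
- manip.hand_in(): hands the job in; it is judged then, once.
The state is a dict: "clock": time; "joint_pos": joint angles; "joint_velocities": joint speeds; "tau": joint torques, N m; "position": TCP position; "ee_rot": TCP orientation; "ft_force": force on the tool from outside, world axes, zero at the start; "torque": the same for the moment, N m; "grip_width": opening from 0.0 (shut) to 1.0 (fully open); "grasp_force": force on a finger pad.
Only numpy, scipy, OpenCV 4.12 (cv2) and the standard library are available. Lean on these libraries where they do the work, as an engineer would, in place of code of your own. Each camera call takes 0.05 s, during which the arm holds its last target. There are 200 camera calls.

## Task

The wall clock has stopped some time after three and lies on its back on the table with its glass off. Set it to four o'clock, to within a minute, by pushing the side of the long minute hand gently round clockwise with a fingertip until it points at the twelve; do not turn it backwards or run it past the hour. Pick nothing up, leave the clock lying where it is and do not disturb the other things on the table; finish with the hand let go.

Things in the scene. Friction and masses are not known exactly. Their poses are not given: they have to be found in the camera images.
- clock: Round wooden wall clock, 300 mm across, about 1.6 kg, lying loose on its back, any way round. Origin: centre of its underside, on the hands' axis; z up, x towards the twelve, -y towards the three. White dial 28 mm above the table, wooden rim (radius 138 to 150 mm) up to 32 mm. The hours are black bars; the twelve is a pair of bars side by side. Hub of the hands: 12 mm radius, up to 55 mm high.
- twelve_mark (a point): The middle of the double bar at the twelve: on the dial, 116 mm from the clock's axis, 29 mm above the table.
- minute_hand (a joint): Angle of the long minute hand, rad, growing clockwise seen from above: 0 at three o'clock (pointing at the twelve), 0.105 per minute, 6.283 at four o'clock (pointing at the twelve again). Stiff: it stays where it is left and takes 0.7 N or so to push at 90 mm from the axis. It can be pushed on past four o'clock: there is no stop there.
- minute_tip (a point): Tip of the minute hand: on top of it, on its centre line, 122 mm from the axis, 52 mm above the table. The hand is a dark steel bar 10 mm wide and 7 mm thick, from 45 to 52 mm above the table, with a tail reaching 28 mm behind the axis. It passes above the hour hand.
- hour_hand (a joint): Angle of the short hour hand, rad clockwise: 0 pointing at the three, 0.524 at the four. Geared to the minute hand (one twelfth of its angle); not to be pushed itself.
- hour_tip (a point): Tip of the hour hand, 62 mm from the axis, 39 mm above the table. A dark steel bar 12 mm wide, 35 to 39 mm above the table, with a 13 mm tail.
- mug: Bystander: lilac mug, 84 mm across, 95 mm high, with a handle; origin under its centre.
- jar: Bystander: closed glass jar, 68 mm across, 85 mm high; origin under its centre.
- screwdriver: Bystander: screwdriver 200 mm long, lying flat, handle towards its -x.
- book: Bystander: closed book, 120 x 180 x 22 mm, lying flat to the left of the clock; origin under its centre.

How it is judged:
By the outcome, as a careful person would: the job done as asked, in the order asked, and still so for the second after the job is handed in, with the robot touching nothing.
It also fails if it takes over 67 s, if anything falls off the work surface, if the arm or the gripper's body presses on something with over 40 N, if the wrist force passes 120 N, or if a joint passes its speed limit or range.

## Working session

There is one attempt and no reset: what is moved stays moved. The work goes in short steps, Python scripts to look and compute and a tool call to move; the robot and the scene stay as the last step left them, time stands still between calls to the robot, and variables do not carry over. Pictures are saved under pics/ and viewed, at most 10 in all, crops included, and the job is handed in when it is done.

Besides the shell and the picture viewer there is one more tool, called after "Call:" by a JSON object that holds its "fn" and its "kwargs". play_rows: Moves the arm, as the interface text tells. Its arguments: {"type":"object","properties":{"plan":{"type":"array","items":{"type":"number"}},"squeeze":{"type":"number"}},"required":["plan"]}

```bash
mkdir -p pics; python3 - <<'E'
from workcell import status, viewer, manip
import cv2
for n in ("top","scene"):
    cv2.imwrite(f"pics/{n}0.png",viewer.camera(n)[:,:,::-1])
    print(n,viewer.camera_model(n))
o=status.get_obs();print(o["clock"],o["position"],o["ee_rot"],o["grip_width"],manip.tip_extent)
E
```

```text
top {'fx': 448.6153825832821, 'fy': 448.6153825832821, 'cx': 319.4760889627084, 'cy': 196.15192726817574, 'R': array([[-0.02540165, -0.9996461 , -0.00790135],
       [-0.98157338,  0.02643825, -0.18924777],
       [ 0.1893897 ,  0.00294855, -0.98189758]]), 't': array([0.02112732, 0.53829716, 1.44101944])}
scene {'fx': 393.8860539401937, 'fy': 393.8860539401937, 'cx': 321.98589132469283, 'cy': 198.26169540750757, 'R': array([[ 0.71755983,  0.69649604, -0.00107338],
       [ 0.43211729, -0.4463932 , -0.78358647],
       [-0.54624403,  0.56180635, -0.62128181]]), 't': array([-0.37527852, -0.18848284,  1.52512394])}
0.1 [ 0.20819766 -0.58896272  0.24461467] [ 9.85599301e-01  1.69096473e-01 -1.42107207e-04 -6.16645346e-04] 1.000104819949525 0.014
```

View pics/top0.png

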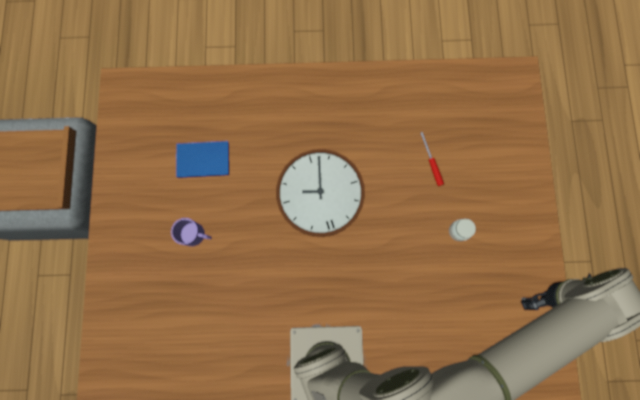

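```bash
cat > h.py <<'E'
import numpy as np
from workcell import status, viewer, manip
def pix2z(name,uv,z,m=None):
    m=m or viewer.camera_model(name)
    d=np.array([(uv[0]-m["cx"])/m["fx"],(uv[1]-m["cy"])/m["fy"],1.])
    if name=="wrist":
        r=np.hypot(d[0],d[1]); d=np.array([d[0]/r*np.sin(r),d[1]/r*np.sin(r),np.cos(r)]) if r>1e-9 else np.array([0,0,1.])
    R,t=m["R"],m["t"]; c=-R.T@t; w=R.T@d
    return c+w*(z-c[2])/w[2]
E
python3 - <<'E'
import cv2
i=cv2.imread("pics/top0.png")[140:245,265:375]
cv2.imwrite("pics/crop0.png",cv2.resize(i,None,fx=5.5,fy=5.5,interpolation=cv2.INTER_CUBIC))
E
```

```text
(no output)
```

View pics/crop0.png

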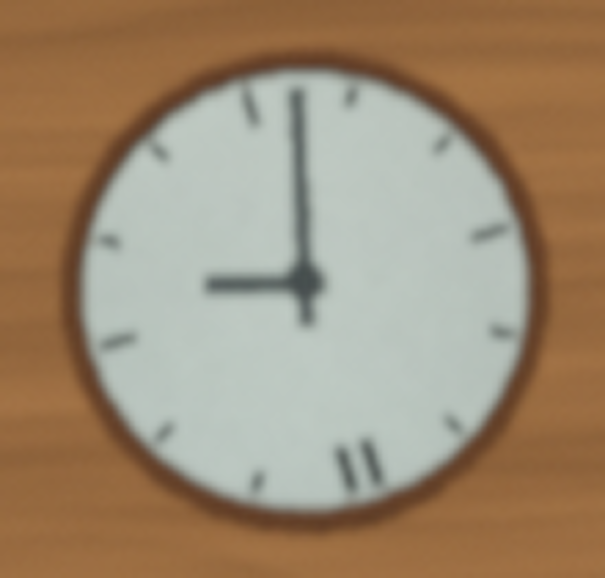

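```bash
cat > a.py <<'E'
from h import *
P=lambda u,v,z: pix2z("top",((u+.5)/5.5+265-.5,(v+.5)/5.5+140-.5),z)
hub=P(305,283,.055);tw=P(360,467,.029);six=P(251,107,.029);th=P(118,341,.029);ni=P(489,235,.029);mt=P(297,92,.052)
c=(six+tw+th+ni)/4
a=lambda v:np.degrees(np.arctan2(v[1],v[0]))
print(hub,c,(tw+six)/2,np.linalg.norm(tw-six),np.linalg.norm(th-ni))
print("12 dir",a(tw-six),a(th-ni)-270+360,"hand",a(mt-hub),a(mt-c),mt)
print(status.get_obs()["position"])
E
python3 a.py
```

```text
[0.55522884 0.00469686 0.055     ] [0.55859944 0.00512835 0.029     ] [0.55965557 0.00492721 0.029     ] 0.23589402606118628 0.23768430022916956
12 dir -164.9493121385532 194.7102320659206 hand 0.8780364485624135 0.6924894090192223 [0.67586902 0.00654577 0.052     ]
[ 0.20819766 -0.58896272  0.24461467]
```

Call:
{"fn": "play_rows", "kwargs": {"plan": [0, 0, 0, 0.03, -0.022, 0, 0, 0, 0, 0, 0.07, -0.05, 0, 0, 0, 0, 0, 0.11, -0.08, 0, 0, 0, 0, 0, 0.15, -0.108, 0, 0, 0, 0, 0, 0.19, -0.137, 0, 0, 0, 0, 0, 0.23, -0.166, 0, 0, 0, 0, 0, 0.27, -0.194, 0, 0, 0, 0, 0, 0.31, -0.223, 0, 0, 0, 0, 0, 0.35, -0.252, 0, 0, 0, 0, 0, 0.39, -0.281, 0, 0, 0, 0, 0, 0.43, -0.309, 0, 0, 0, 0, 0, 0.47, -0.338, 0, 0, 0, 0, 0, 0.51, -0.367, 0, 0, 0, 0, 0, 0.55, -0.396, 0, 0, 0, 0, 0, 0.59, -0.425, 0, 0, 0, 0, 0, 0.615, -0.443, 0, 0, 0, 0, 0, 0.632, -0.455, 0.02, 0, 0, 0, 0, 0.632, -0.455, 0.06, 0, 0, 0, 0, 0.632, -0.455, 0.1, 0, 0, 0, 0, 0.632, -0.455, 0.1, 0], "squeeze": 20}}

```text
clock: 2.6
position: [0.6505, 0.0499, 0.1419]
ee_rot: [0.986, 0.169, -0.003, -0.0]
ft_force: [-0.9, 0.0, 0.6]
grip_width: -0.004
grasp_force: 0.0
```

```bash
python3 - <<'E'
from h import *
import cv2
m=viewer.camera_model("wrist")
i=viewer.camera("wrist");cv2.imwrite("pics/w1.png",i[:,:,::-1])
print(m); o=status.get_obs();print(o["clock"],o["position"],o["ee_rot"],o["grip_width"],o["ft_force"])
R,t=m["R"],m["t"]
for X in ([.557,.005,.055],[.557,.005,.029],[.676,.0066,.052],[.652,.05,.131]):
    c=R@np.array(X)+t; r=np.hypot(c[0],c[1]);th=np.arctan2(r,c[2]);print(X,m["cx"]+m["fx"]*th*c[0]/r,m["cy"]+m["fy"]*th*c[1]/r)
E
```

```text
{'fx': 309.70691628693146, 'fy': 309.70691628693146, 'cx': 316.08854227073584, 'cy': 194.66876624193029, 'R': array([[ 0.33353145, -0.942736  , -0.00236733],
       [-0.8921099 , -0.31643026,  0.32250864],
       [-0.3047896 , -0.10545486, -0.94656356]]), 't': array([-0.1696069 ,  0.58674934,  0.48506318])}
2.65 [0.65189722 0.05017978 0.14466277] [ 9.85600669e-01  1.69085149e-01 -1.23136591e-03 -1.32969257e-04] 0.0016601149024079915 [0.67835749 0.34064644 1.45326387]
[0.557, 0.005, 0.055] 328.7730635965865 313.38066102985636
[0.557, 0.005, 0.029] 327.9160252418615 296.05253979054754
[0.676, 0.0066, 0.052] 382.00793843899606 192.49217660981952
[0.652, 0.05, 0.131] 316.883823022894 256.00671285454735
```

View pics/w1.png

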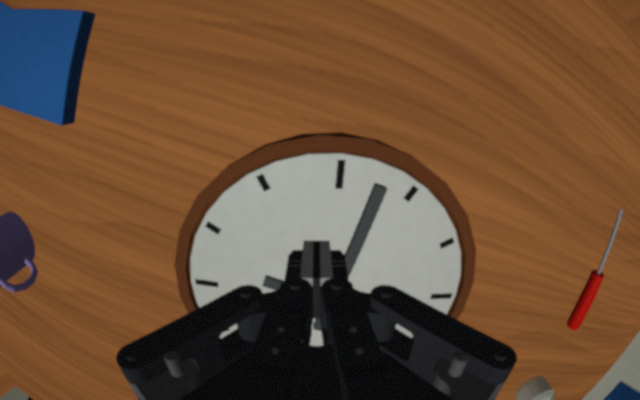

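```bash
cat > path.py <<'E'
import numpy as np,sys
from workcell import status,manip
C=np.array([.557,.005]);a=np.radians(19.47);X=np.array([np.cos(a),np.sin(a)]);Y=np.array([np.sin(a),-np.cos(a)])
def f(p,r=.095,d=.016):
    p=np.radians(p);return C+r*np.array([np.cos(p),np.sin(p)])+d*np.array([-np.sin(p),np.cos(p)])
def table(start,phis):
    for p in phis:
        v=f(p)-start;print(p,"%.3f, %.3f"%(v@X,v@Y))
if __name__=="__main__":
    print(manip.tip_extent)
    s=np.array([.652,.050]);table(s,[16,12,8,4,0,-4,-8,-12,-16,-20,-24,-28,-32,-36,-40])
    for a0 in (-40,-95):
        print();table(f(a0),range(a0-4,a0-57,-4) if a0==-40 else range(a0-3,a0-54,-3))
E
python3 path.py
```

```text
0.014
16 -0.009, 0.001
12 -0.008, 0.007
8 -0.008, 0.014
4 -0.009, 0.021
0 -0.010, 0.027
-4 -0.011, 0.034
-8 -0.013, 0.040
-12 -0.015, 0.047
-16 -0.018, 0.053
-20 -0.021, 0.059
-24 -0.025, 0.065
-28 -0.029, 0.070
-32 -0.033, 0.075
-36 -0.038, 0.080
-40 -0.043, 0.084

-44 -0.005, 0.004
-48 -0.011, 0.008
-52 -0.017, 0.011
-56 -0.023, 0.014
-60 -0.029, 0.017
-64 -0.035, 0.019
-68 -0.042, 0.020
-72 -0.048, 0.022
-76 -0.055, 0.022
-80 -0.062, 0.023
-84 -0.069, 0.022
-88 -0.075, 0.022
-92 -0.082, 0.021
-96 -0.088, 0.019

-98 -0.005, -0.001
-101 -0.010, -0.003
-104 -0.014, -0.005
-107 -0.019, -0.007
-110 -0.023, -0.010
-113 -0.028, -0.012
-116 -0.032, -0.015
-119 -0.036, -0.018
-122 -0.040, -0.021
-125 -0.043, -0.025
-128 -0.047, -0.029
-131 -0.050, -0.032
-134 -0.053, -0.036
-137 -0.056, -0.040
-140 -0.059, -0.045
-143 -0.061, -0.049
-146 -0.063, -0.054
```

Call:
{"fn": "play_rows", "kwargs": {"plan": [0, 0, 0, 0, 0, 0.03, 0, 0, 0, 0, 0, 0, 0.06, 0, 0, 0, 0, 0, 0, 0.085, 0, 0, 0, 0, 0, 0, 0.091, 0, 0, 0, 0, 0, 0, 0.091, 0]}}

```text
clock: 3.28
position: [0.6534, 0.0505, 0.056]
ee_rot: [0.986, 0.169, 0.001, 0.0]
ft_force: [0.4, -0.8, 0.2]
grip_width: 0.005
grasp_force: 0.0
```

Call:
{"fn": "play_rows", "kwargs": {"plan": [0, 0, 0, -0.008, 0.001, 0.003, 0, 0, 0, 0, -0.008, 0.007, 0.003, 0, 0, 0, 0, -0.008, 0.014, 0.003, 0, 0, 0, 0, -0.009, 0.021, 0.003, 0, 0, 0, 0, -0.01, 0.027, 0.003, 0, 0, 0, 0, -0.011, 0.034, 0.003, 0, 0, 0, 0, -0.013, 0.04, 0.003, 0, 0, 0, 0, -0.015, 0.047, 0.003, 0, 0, 0, 0, -0.018, 0.053, 0.003, 0, 0, 0, 0, -0.021, 0.059, 0.003, 0, 0, 0, 0, -0.025, 0.065, 0.003, 0, 0, 0, 0, -0.029, 0.07, 0.003, 0, 0, 0, 0, -0.033, 0.075, 0.003, 0, 0, 0, 0, -0.038, 0.08, 0.003, 0, 0, 0, 0, -0.043, 0.084, 0.003, 0, 0, 0, 0, -0.043, 0.084, 0.003, 0]}}

```text
clock: 5.28
position: [0.6398, -0.0441, 0.0513]
ee_rot: [0.986, 0.169, -0.0, 0.0]
ft_force: [-1.0, 0.0, -0.5]
grip_width: 0.003
grasp_force: 0.0
```

```bash
python3 - <<'E'
from h import *
import cv2
a=viewer.camera("top")[140:245,265:375,::-1];b=viewer.camera("wrist")[:,:,::-1]
a=cv2.resize(a,(419,400),interpolation=cv2.INTER_CUBIC);b=cv2.resize(b[100:400,170:470],(380,380))
b=cv2.copyMakeBorder(b,0,20,0,0,0)
cv2.imwrite("pics/c2.png",np.hstack([a,b]));o=status.get_obs();print(o["clock"],o["position"],o["ft_force"])
E
```

```text
5.375 [ 0.64003232 -0.04329394  0.05137304] [0.67893405 0.32467998 0.29949588]
```

View pics/c2.png

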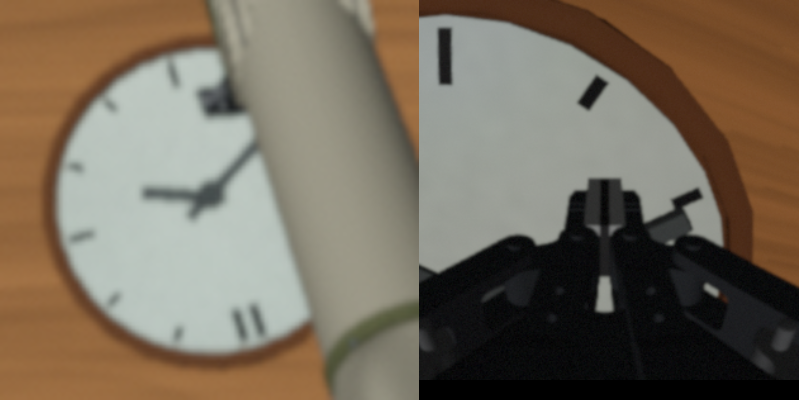

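The hand has followed to about -45°, with the fingertip behind it at (605,200 in the right panel); the clock has not shifted.

Call:
{"fn": "play_rows", "kwargs": {"plan": [0, 0, 0, -0.005, 0.004, 0, 0, 0, 0, 0, -0.011, 0.008, 0, 0, 0, 0, 0, -0.017, 0.011, 0, 0, 0, 0, 0, -0.023, 0.014, 0, 0, 0, 0, 0, -0.029, 0.017, 0, 0, 0, 0, 0, -0.035, 0.019, 0, 0, 0, 0, 0, -0.042, 0.02, 0, 0, 0, 0, 0, -0.048, 0.022, 0, 0, 0, 0, 0, -0.055, 0.022, 0, 0, 0, 0, 0, -0.062, 0.023, 0, 0, 0, 0, 0, -0.069, 0.022, 0, 0, 0, 0, 0, -0.075, 0.022, 0, 0, 0, 0, 0, -0.082, 0.021, 0, 0, 0, 0, 0, -0.087, 0.0195, 0, 0]}}

```text
clock: 7.12
position: [0.5641, -0.0907, 0.0513]
ee_rot: [0.986, 0.169, 0.0, 0.0]
ft_force: [0.3, -0.4, -0.4]
grip_width: 0.002
grasp_force: 0.3
```

Call:
{"fn": "play_rows", "kwargs": {"plan": [0, 0, 0, -0.005, -0.001, 0, 0, 0, 0, 0, -0.01, -0.003, 0, 0, 0, 0, 0, -0.014, -0.005, 0, 0, 0, 0, 0, -0.019, -0.007, 0, 0, 0, 0, 0, -0.023, -0.01, 0, 0, 0, 0, 0, -0.028, -0.012, 0, 0, 0, 0, 0, -0.032, -0.015, 0, 0, 0, 0, 0, -0.036, -0.018, 0, 0, 0, 0, 0, -0.04, -0.021, 0, 0, 0, 0, 0, -0.043, -0.025, 0, 0, 0, 0, 0, -0.047, -0.029, 0, 0, 0, 0, 0, -0.05, -0.032, 0, 0, 0, 0, 0, -0.053, -0.036, 0, 0, 0, 0, 0, -0.056, -0.04, 0, 0, 0, 0, 0, -0.059, -0.045, 0, 0, 0, 0, 0, -0.061, -0.049, 0, 0, 0, 0, 0, -0.061, -0.049, 0, 0]}}

```text
clock: 9.25
position: [0.4903, -0.0644, 0.0513]
ee_rot: [0.986, 0.169, -0.0, 0.0]
ft_force: [-0.3, 0.4, 0.2]
grip_width: -0.0
grasp_force: 0.0
```

```bash
python3 - <<'E'
from h import *
import cv2
a=viewer.camera("top")[140:245,265:375,::-1];b=viewer.camera("scene")[:,:,::-1]
w=viewer.camera("wrist")[:,:,::-1];cv2.imwrite("pics/w3.png",w);cv2.imwrite("pics/s3.png",b)
a=cv2.resize(a,(419,400),interpolation=cv2.INTER_CUBIC);b=cv2.resize(w[100:400,170:470],(380,380))
b=cv2.copyMakeBorder(b,0,20,0,0,0)
cv2.imwrite("pics/c3.png",np.hstack([a,b]));o=status.get_obs();print(o["clock"],o["position"],o["ft_force"])
E
```

```text
9.4 [ 0.49061519 -0.06478499  0.05127357] [ 1.06380573  0.09363279 -0.08362644]
```

View pics/c3.png

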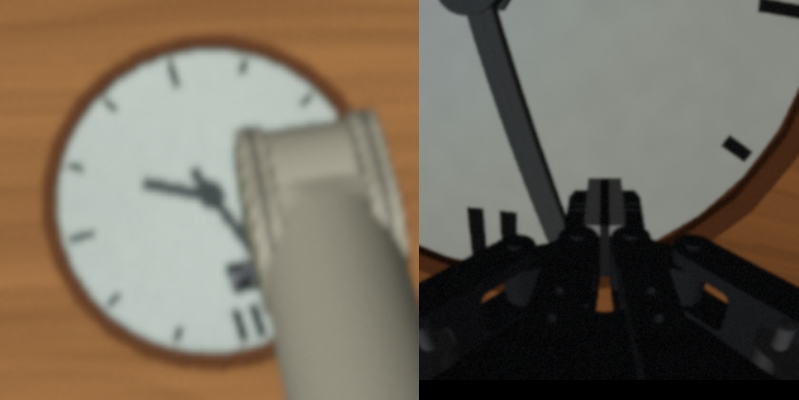

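```bash
cat > ang.py <<'E'
from h import *
m=viewer.camera_model("wrist")
Q=lambda u,v,z: pix2z("wrist",((u-419+.5)/380*300+170-.5,(v+.5)/380*300+100-.5),z,m)
a=lambda v:np.degrees(np.arctan2(v[1],v[0]))
p,q=Q(501.5,100,.052),Q(536.5,200,.052)
print(p,q,"hand",a(q-p))
e=Q(492,210,.029);print("12 inner",e,a(e-np.array([.557,.005,.029])))
for c in ([.557,.005],[.559,.005]): print(a(p[:2]-c),a(q[:2]-c))
E
python3 ang.py
```

```text
[ 0.52211828 -0.01607658  0.052     ] [ 0.48857913 -0.0384132   0.052     ] hand -146.33692822172353
12 inner [ 0.46143144 -0.02029104  0.029     ] -165.17717356427957
-148.85836929006044 -147.60478067156347
-150.25358113852803 -148.34691628741436
```

The hand stands at about -147° with the twelve at -165°, so the finger leads its nominal angle by about 4°; I'll advance to nominal -157° and check.

```bash
python3 -c "
from path import *
table(f(-143),[-145,-147,-149,-151,-153,-155,-157,-158])"
```

```text
-145 -0.001, -0.003
-147 -0.003, -0.006
-149 -0.004, -0.009
-151 -0.005, -0.012
-153 -0.006, -0.016
-155 -0.007, -0.019
-157 -0.008, -0.022
-158 -0.008, -0.024
```

Call:
{"fn": "play_rows", "kwargs": {"plan": [0, 0, 0, -0.001, -0.003, 0, 0, 0, 0, 0, -0.003, -0.006, 0, 0, 0, 0, 0, -0.004, -0.009, 0, 0, 0, 0, 0, -0.005, -0.012, 0, 0, 0, 0, 0, -0.006, -0.016, 0, 0, 0, 0, 0, -0.007, -0.019, 0, 0, 0, 0, 0, -0.008, -0.022, 0, 0, 0, 0, 0, -0.008, -0.022, 0, 0]}}

```text
clock: 10.4
position: [0.4755, -0.0464, 0.0513]
ee_rot: [0.986, 0.169, -0.0, 0.0]
ft_force: [-0.2, 0.3, 0.3]
grip_width: -0.005
grasp_force: 0.0
```

```bash
python3 - <<'E'
from h import *
import cv2
a=viewer.camera("top")[140:245,265:375,::-1];w=viewer.camera("wrist")[:,:,::-1]
a=cv2.resize(a,(419,400),interpolation=cv2.INTER_CUBIC);b=cv2.resize(w[100:400,170:470],(380,380))
b=cv2.copyMakeBorder(b,0,20,0,0,0)
cv2.imwrite("pics/c4.png",np.hstack([a,b]));o=status.get_obs();print(o["clock"],o["position"],o["ft_force"])
E
```

```text
10.5 [ 0.47564599 -0.04663447  0.05125492] [-0.29544415  0.01259442  0.10312412]
```

View pics/c4.png

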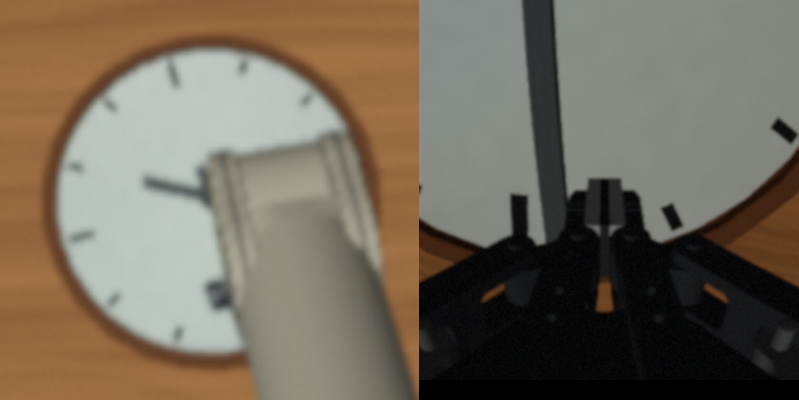

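```bash
python3 - <<'E'
exec(open("ang.py").read().split("p,q")[0])
for pts in ([(537,2),(542,100),(551,200)],):
    P=[Q(*x,.052)for x in pts]
    for x in P: print(x, [a(x[:2]-np.array(c)) for c in ([.557,.005],[.559,.005],[.557,.006])])
    print(a(P[2]-P[0]))
e=Q(519,195,.029);print("left bar inner",e,a(e[:2]-np.array([.557,.005])))
E
```

```text
[5.42740764e-01 1.28159670e-04 5.20000000e-02] [np.float64(-161.13664771143414), np.float64(-163.31993070553975), np.float64(-157.61852467468157)]
[ 0.51181163 -0.01141575  0.052     ] [np.float64(-160.03524615199763), np.float64(-160.81839036991698), np.float64(-158.92317157743068)]
[ 0.47559387 -0.02545241  0.052     ] [np.float64(-159.49017745085567), np.float64(-159.9423561388402), np.float64(-158.87525373922367)]
-159.1449433868239
left bar inner [ 0.45903537 -0.01225336  0.029     ] -170.0115991114602
```

Call:
{"fn": "play_rows", "kwargs": {"plan": [0, 0, 0, -0.0003, -0.002, 0, 0, 0, 0, 0, -0.0006, -0.004, 0, 0, 0, 0, 0, -0.001, -0.0055, 0, 0, 0, 0, 0, -0.001, -0.0068, 0, 0, 0, 0, 0, -0.001, -0.0068, 0, 0, 0, 0, 0, -0.001, -0.0068, 0, 0, 0, 0, 0, -0.001, 0.005, 0, 0, 0, 0, 0, -0.001, 0.02, 0, 0, 0, 0, 0, -0.001, 0.03, 0, 0, 0, 0, 0, -0.001, 0.04, -0.04, 0, 0, 0, 0, -0.001, 0.06, -0.09, 0, 0, 0, 0, -0.03, 0.1, -0.14, 0, 0, 0, 0, -0.06, 0.15, -0.14, 0, 0, 0, 0, -0.06, 0.15, -0.14, 0]}}

```text
clock: 12.25
position: [0.4677, -0.214, 0.1919]
ee_rot: [0.986, 0.165, 0.0, 0.001]
ft_force: [0.2, 0.5, 0.9]
grip_width: -0.0
grasp_force: 0.0
```

```bash
python3 - <<'E'
from h import *
import cv2
a=viewer.camera("top")[140:245,265:375,::-1]
cv2.imwrite("pics/c5.png",cv2.resize(a,None,fx=5.5,fy=5.5,interpolation=cv2.INTER_CUBIC));o=status.get_obs();print(o["clock"],o["position"],o["ft_force"])
E
```

```text
12.3 [ 0.46830615 -0.21101122  0.19134378] [0.21451155 1.23802828 0.4431993 ]
```

View pics/c5.png

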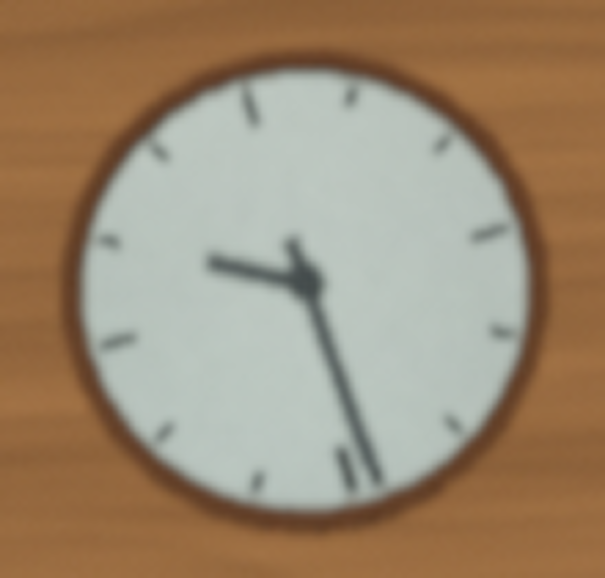

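```bash
cat > meas.py <<'E'
from h import *
import cv2
img=viewer.camera("top").astype(np.float32).mean(2); m=viewer.camera_model("top")
def samp(P):
    c=P@m["R"].T+m["t"]; u=(m["fx"]*c[...,0]/c[...,2]+m["cx"]).astype(np.float32); v=(m["fy"]*c[...,1]/c[...,2]+m["cy"]).astype(np.float32)
    return cv2.remap(img,u,v,cv2.INTER_LINEAR)
C=np.array([.5585,.005])
def line(ang,rs,z,w):  # dark ridge fit near direction ang; returns angle of fitted line and offset at axis
    ang=np.radians(ang);u=np.array([np.cos(ang),np.sin(ang)]);n=np.array([-u[1],u[0]]);s=np.linspace(-w,w,81)
    pts=[]
    for r in rs:
        xy=C+r*u+s[:,None]*n; I=samp(np.c_[xy,np.full(81,z)][None])[0]
        d=np.clip(np.percentile(I,80)-I-20,0,None); pts.append((r,(d*s).sum()/d.sum()))
    k,b=np.polyfit(*np.array(pts).T,1); return np.degrees(ang+np.arctan(k)),b*1000,np.mean(pts,0)[1]*1000
h=-161
for _ in range(3): h,b,_m=line(h,np.r_[np.linspace(-.025,-.016,4),np.linspace(.018,.095,40)],.052,.010)
print("hand",h,"offset mm",b)
A=-165.1
for k in (1,2,3,4,5,6,7,8,9,10,11):
    l=line(A-30*k,np.linspace(.112,.120,6),.029,.010); print(k,round(np.degrees(l[2]/116),2))
E
python3 meas.py
```

```text
hand -162.32406483217807 offset mm -0.26287499567456074
1 nan
2 nan
3 0.19
4 nan
5 nan
6 0.31
7 nan
8 nan
9 0.11
10 nan
11 nanmeas.py:13: RuntimeWarning: invalid value encountered in scalar divide
  d=np.clip(np.percentile(I,80)-I-20,0,None); pts.append((r,(d*s).sum()/d.sum()))
```

The hand reads -162.3° and the twelve -164.9°, so it is 2.6° short; one more push of about 2°.

Call:
{"fn": "play_rows", "kwargs": {"plan": [0, 0, 0, 0.03, -0.05, 0, 0, 0, 0, 0, 0.059, -0.09, 0.05, 0, 0, 0, 0, 0.059, -0.11, 0.1, 0, 0, 0, 0, 0.059, -0.12, 0.13, 0, 0, 0, 0, 0.059, -0.125, 0.14, 0, 0, 0, 0, 0.059, -0.135, 0.14, 0, 0, 0, 0, 0.059, -0.145, 0.14, 0, 0, 0, 0, 0.059, -0.152, 0.14, 0, 0, 0, 0, 0.059, -0.156, 0.14, 0, 0, 0, 0, 0.059, -0.158, 0.14, 0, 0, 0, 0, 0.0587, -0.1602, 0.14, 0, 0, 0, 0, 0.0587, -0.1602, 0.14, 0, 0, 0, 0, 0.0587, -0.1602, 0.14, 0, 0, 0, 0, 0.059, -0.15, 0.14, 0, 0, 0, 0, 0.059, -0.13, 0.14, 0, 0, 0, 0, 0.059, -0.11, 0.11, 0, 0, 0, 0, 0.059, -0.09, 0.06, 0, 0, 0, 0, 0.03, -0.05, 0, 0, 0, 0, 0, 0, 0, 0, 0, 0, 0, 0, 0, 0, 0, 0]}}

```text
clock: 14.85
position: [0.4678, -0.2147, 0.1923]
ee_rot: [0.986, 0.165, 0.0, 0.001]
ft_force: [0.5, 1.1, -0.3]
grip_width: -0.002
grasp_force: 0.0
```

```bash
python3 meas.py 2>&1 | grep -v -i -e nan -e warn -e clip; python3 - <<'E'
from h import *
import cv2
a=viewer.camera("top")[:,:,::-1]
cv2.imwrite("pics/c6.png",a);print(status.get_obs()["clock"])
E
```

```text
hand -164.43123744132114 offset mm -0.1572581209868363
3 0.2
6 0.31
9 0.09
14.95
```

View pics/c6.png

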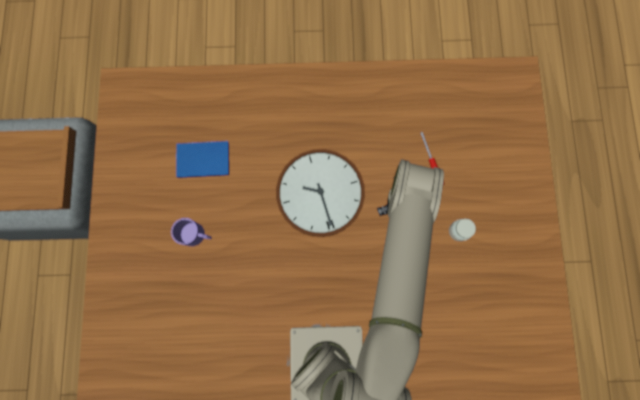

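The hand (-164.4°) lies on the twelve (-164.9°), about 0.1 minute short. The clock and other objects haven't moved, and the arm is clear.

```bash
python3 -c "
from workcell import manip
print(manip.hand_in())"
```

```text
the job is handed in; nothing more can be done
None
```

The clock is set to four o'clock, with the minute hand about 0.1 minute short of the twelve by camera measurement; the hand is released, nothing else has visibly moved, and the job is handed in (no verdict came back).

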